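Ready the jar shaker for a run

TASK

Get the bench shaker ready and start it: slide the blue battery pack along the shoe at the shaker's side until it clicks fully home, stand every amber jar upright in a cup of its own on the shaker tray, and press each white cap down until it is fully home with no red showing. Then press the green start button down. Leave the wash bottle, slide tray and tip box where they are.

Things in the scene. Friction and masses are not known exactly. Their poses are not given: they have to be found in the camera images.
- shaker: Bench shaker, fixed: white 220 mm square base under a grey tray split by 5 mm walls into four square cups, 92 mm wide inside; cup floors 71 mm, wall tops 96 mm above the bench; cup centres lie at x = +-49 mm, y = +-49 mm. Origin: centre of the underside, on the bench. On its -x side a console 40 mm high with the green start button; on its +y side the battery shoe.
- shoe_home (a point): On the battery shoe's deck (30 mm above the bench), where the battery's origin lies when home; axes as the shaker's. Steel rails along x, 63 mm apart inside, run 45 mm to either side of this point; lips on them leave 14.5 mm height beneath and a 46 mm slot, lip tops 20.5 mm above the deck. Set the battery on the open deck 105 mm before this (-x), then slide it +x to the black stop.
- detent (a joint): Brass spring roller across the deck under shoe_home: 0 = up, standing 4 mm out of the deck; 0.004 m = pushed flush. The battery rides over it (a push of a few N) and it clicks up into the groove in the battery's underside when home, within 2 mm of the stop. The rails' front ends flare out to 100 mm over the 40 mm before them, to guide the battery in.
- battery: Loose battery pack, 500 g or so, same either way round: black foot 90 mm (x) x 60 mm (y) x 12 mm high with a 20 mm wide groove across the middle of its underside; above it a blue grip 80 mm (x) x 40 mm (y) reaching 68 mm high. Origin: centre of the underside. Its x axis is the way it slides.
- start_top (a point): Top centre of the green round start button (34 mm across) on the shaker's console; it is pressed straight down.
- start (a joint): Start button: 0 out, 0.006 m fully down; springs back; about 5 N.
- jar0: Loose amber jar with a white label, about 280 g, 60 mm in diameter, 60 mm high to the shoulder, with a white cap; may be absent. Origin: centre of its underside, z up through the cap.
- cap0_top (a point): Centre of the top of jar0's white cap: a disc 59 mm in diameter, 24 mm high, that cannot come off and is strong enough to lift the jar by. Top 94 mm above the jar's underside when fully up, 84 mm when fully home.
- cap0 (a joint): How far the cap of jar0 is pressed on: 0 = standing 10 mm proud with a red neck ring showing beneath it, 0.010 m = fully home on the shoulder, no red visible. Moves stiffly, about 7 N, and stays where it is left.
- jar1: Loose amber jar with a white label, about 280 g, 60 mm in diameter, 60 mm high to the shoulder, with a white cap; may be absent. Origin: centre of its underside, z up through the cap.
- cap1_top (a point): Centre of the top of jar1's white cap: a disc 59 mm in diameter, 24 mm high, that cannot come off and is strong enough to lift the jar by. Top 94 mm above the jar's underside when fully up, 84 mm when fully home.
- cap1 (a joint): How far the cap of jar1 is pressed on: 0 = standing 10 mm proud with a red neck ring showing beneath it, 0.010 m = fully home on the shoulder, no red visible. Moves stiffly, about 7 N, and stays where it is left.
- jar2: Loose amber jar with a white label, about 280 g, 60 mm in diameter, 60 mm high to the shoulder, with a white cap; may be absent. Origin: centre of its underside, z up through the cap.
- cap2_top (a point): Centre of the top of jar2's white cap: a disc 59 mm in diameter, 24 mm high, that cannot come off and is strong enough to lift the jar by. Top 94 mm above the jar's underside when fully up, 84 mm when fully home.
- cap2 (a joint): How far the cap of jar2 is pressed on: 0 = standing 10 mm proud with a red neck ring showing beneath it, 0.010 m = fully home on the shoulder, no red visible. Moves stiffly, about 7 N, and stays where it is left.
- jar3: Loose amber jar with a white label, about 280 g, 60 mm in diameter, 60 mm high to the shoulder, with a white cap; may be absent. Origin: centre of its underside, z up through the cap.
- cap3_top (a point): Centre of the top of jar3's white cap: a disc 59 mm in diameter, 24 mm high, that cannot come off and is strong enough to lift the jar by. Top 94 mm above the jar's underside when fully up, 84 mm when fully home.
- cap3 (a joint): How far the cap of jar3 is pressed on: 0 = standing 10 mm proud with a red neck ring showing beneath it, 0.010 m = fully home on the shoulder, no red visible. Moves stiffly, about 7 N, and stays where it is left.
- wash_bottle: Bystander: white wash bottle with red cap, 64 mm in diameter, 160 mm tall; origin centre of underside.
- slide_tray: Bystander: flat white tray of microscope slides, 120 x 200 x 12 mm; origin centre of underside.
- tip_box: Bystander: blue box of pipette tips, 85 x 120 x 50 mm; origin centre of underside.

How it is judged (in metres and radians):
On the way, in this order (a step that is already met when the one before it is completed fails the run):
1. the battery is home in its shoe, every jar stands in a cup and every cap is fully home (x of battery in the frame of shoe_home between -0.005 and 0.005 m and y of battery in the frame of shoe_home between -0.006 and 0.006 m and z of battery in the frame of shoe_home between -0.004 and 0.004 m and angle between the x axis of battery and the x axis of shaker, either way round below 0.12 rad and angle between battery's own z axis and vertical below 0.08 rad and x of jar0 in the frame of shaker between -0.092 and 0.092 m and y of jar0 in the frame of shaker between -0.092 and 0.092 m and z of jar0 in the frame of shaker between 0.064 and 0.076 m and angle between each of jar0, jar1, jar2, jar3's own z axis and vertical below 0.12 rad and value of joint each of cap0, cap1, cap2, cap3 above 0.008 m and x of jar1 in the frame of shaker between -0.092 and 0.092 m and y of jar1 in the frame of shaker between -0.092 and 0.092 m and z of jar1 in the frame of shaker between 0.064 and 0.076 m and x of jar2 in the frame of shaker between -0.092 and 0.092 m and y of jar2 in the frame of shaker between -0.092 and 0.092 m and z of jar2 in the frame of shaker between 0.064 and 0.076 m and x of jar3 in the frame of shaker between -0.092 and 0.092 m and y of jar3 in the frame of shaker between -0.092 and 0.092 m and z of jar3 in the frame of shaker between 0.064 and 0.076 m), for 0.2 s.
2. then the start button is pressed down (value of joint start above 0.004 m), for 0.05 s.
At the end, for the whole second after the job is handed in: The battery lies within 5 mm of home in its shoe, every jar present stands upright on the floor of a cup (tilt under 0.12 rad) with its cap pressed at least 8 of 10 mm, the button is released, and all is at rest (all of step 1 and linear speed of each of jar0, jar1, jar2, jar3, battery below 0.02 m/s and value of joint start below 0.002 m); the robot touches nothing.
It fails at once if the wash bottle is moved more than 30 mm or tipped (distance of wash_bottle from where it was at the start of the episode above 0.03 m or angle between wash_bottle's own z axis and vertical above 0.3 rad).
It fails at once if the slide tray is moved more than 30 mm or tipped (distance of slide_tray from where it was at the start of the episode above 0.03 m or angle between slide_tray's own z axis and vertical above 0.3 rad).
It fails at once if the tip box is moved more than 30 mm or tipped (distance of tip_box from where it was at the start of the episode above 0.03 m or angle between tip_box's own z axis and vertical above 0.3 rad).
Of jar0, jar1, jar2, jar3 only 3 to 4 are there at a start; the rules pass over those that are not, and their reading is None.
At some moment in a run one of jar0, jar1, jar2, jar3, battery may be knocked a few centimetres aside while the robot is not near it.
It also fails if it takes over 200 s, if anything falls off the work surface, if the arm or the gripper's body presses on something with over 40 N, if the wrist force passes 120 N, or if a joint passes its speed limit or range.

ROBOT

A 7-joint arm with a two-finger parallel gripper is mounted at the origin on the work surface. World frame = base frame: x ahead of the robot, y to its left, z up, the work surface at z = 0. Lengths are in m, angles in degrees, forces in N, time in s.
With the tool pointing down it reaches from about 0.35 to 0.775 m from the base axis. Payload 3.1 kg.
Tool frame: the origin (TCP) lies on the centre line of the jaws, within the pads' length; the fingertips stand 17 mm ahead of it and the grasp point (between the pads) lies 2 mm behind it (robot.tip_reach is the distance from the TCP to the fingertips, in m); z points along the fingers, y is the direction in which the jaws open and shut (so a half turn about z gives the same grasp; the last joint's range is limited). The gripper opens to 85 mm and grips with 20 to 120 N. Pads are 22 mm wide; open, the fingers measure 114 mm over their backs; the gripper's body (76 mm by 85 mm) begins 54 mm behind the grasp point. The pads swing forward as they close: fully open they stand 13 mm farther back than shut.
Start: joints at [60.808, 17.813, 0.802, 86.603, -0.252, 75.585, -1.558], TCP at [0.248, -0.491, 0.248] pointing down, gripper open.
Joint ranges: [-154.91, 154.91], [-16.99, 109.72], [-72.82, 74.43], [7.12, 147.25], [-82.49, 262.49], [11.32, 116.49], [-174.64, 174.64]. Speed limits (degrees/s): [159.86, 159.86, 180, 180, 180, 180, 180].

INTERFACE

Orientations are given as [roll, pitch, yaw] about the fixed x, y, z axes, in that order (R = Rz(yaw) Ry(pitch) Rx(roll)).
In Python, from station import robot, fingers, vision, workorder, recognise gives the robot as it stands. Calls block until the motion is done:
- robot.move_to(position, orientation): joint-space move of the TCP to a pose.
- robot.line_to(position, orientation=None, velocity=0.15, f_stop=None): straight line of the TCP; orientation=None keeps the orientation; velocity is the mean speed in m/s. With f_stop (N) it stops when the force on the tool has changed by that much, and returns True; else False.
- robot.move_j(angles): joint-space move.
- fingers.gripper_to(opening, force=None): opening from 0.0 (shut) to 1.0 (fully open); force is the grip in N (None keeps the last); returns when the fingers have stopped.
- robot.pause(seconds).
- robot.inverse_kinematics(position, orientation): joint angles nearest the present ones, or None.
- vision.grab_frame(name): name is "side" or "top"; returns the picture (400x640x3 uint8, red, green, blue); there is no depth.
- vision.calibration(name): a dict with "mtx" (3x3 intrinsics, pixels), "k1" (the pictures are not rectified: a ray, as slopes to the right and down, at radius r is drawn at 1 + k1 r^2 times it, then the intrinsics apply), "extrinsics" (4x4, takes a point from world to camera coordinates). Camera axes: x right, y up, looking along -z (the intrinsics and any distortion apply to the point x, -y, -z); pixel columns grow to the right and rows downward; lengths in m; the calibration is good to about 2 mm. A picture is of the moment at which its call begins. calibration takes no time and is no camera call.
A pose or a line that the arm cannot do raises robot.PlanningError and nothing moves.
- workorder.close_job(): hands the job in, once; it reports no verdict.
Trained networks look in the newest picture that a camera, given by its name, has taken for a name from the list of things; names that differ only in an ending like _2 or _b are one class to them, and where a whole thing is asked for, a point or a joint stands for the part that bears it (a point fixed in the world has none). Each returns a list of dicts, best first, with "p" (0 to 1); they miss things now and then, are a little off and sometimes report something else, mostly with a low value. They report only what shows in the picture. A call takes as long as a camera call.
- recognise(label, camera): "rect" ([centre column, centre row, width, height] in pixels, round what is visible of it).
Readings, each from a call of its own:
- robot.current_time_s(): time.
- robot.current_joint_positions(): joint angles.
- robot.current_dq(): joint speeds.
- robot.current_joint_torque(): joint torques, N m.
- robot.current_tool_pos(): TCP position.
- robot.current_eef_rot(): TCP orientation.
- robot.current_contact_force(): force on the tool from outside, world axes, zero at the start.
- robot.current_torque(): the same for the moment, N m.
- robot.current_finger_gap(): opening from 0.0 (shut) to 1.0 (fully open).
Only numpy, scipy, OpenCV 4.12 (cv2) and the standard library are available. Lean on these libraries where they do the work, as an engineer would, in place of code of your own. Each camera call takes 0.05 s, during which the arm holds its last target.

## Working session

There is one attempt and no reset: what is moved stays moved. The work goes in short steps, each a Python script; the robot and the scene stay as the last script left them, time stands still between calls to the robot, and variables do not carry over. Pictures are saved under pics/ and viewed, and the job is handed in when it is done.

```bash
mkdir -p pics; ls; cat > h.py <<'E'
import numpy as np, cv2
from station import robot, fingers, vision, workorder, recognise
def snap(cam,name):
    im=vision.grab_frame(cam); cv2.imwrite(f'pics/{name}.png',im[:,:,::-1].copy()); return im
E
python3 - <<'E'
from h import *
for c in ('side','top'):
    snap(c,c+'0'); k=vision.calibration(c); print(c,np.round(k['mtx'],1).tolist(),k['k1'],np.round(k['extrinsics'],4).tolist())
    for l in ['shaker','battery','start_top','jar0','cap0_top','wash_bottle','slide_tray','tip_box','detent']:
        print(l,[(round(d['p'],2),np.round(d['rect'],1).tolist()) for d in recognise(l,c)])
print(robot.current_time_s(),robot.current_tool_pos(),robot.current_eef_rot())
E
```

```text
pics
side [[475.9, 0.0, 320.6], [0.0, 475.9, 204.5], [0.0, 0.0, 1.0]] -0.1277328146215254 [[0.6853, -0.7281, 0.0168, -0.3418], [0.5245, 0.5094, 0.6822, -0.3972], [-0.5052, -0.4587, 0.731, -1.3912], [0.0, 0.0, 0.0, 1.0]]
shaker [(0.75, [322.5, 216.8, 90.2, 83.7]), (0.65, [337.3, 259.2, 22.0, 12.3])]
battery []
start_top []
jar0 [(0.83, [372.6, 291.1, 19.9, 33.1]), (0.57, [337.8, 265.1, 16.3, 25.9])]
cap0_top []
wash_bottle [(0.9, [392.5, 205.0, 20.8, 40.6])]
slide_tray []
tip_box [(0.53, [321.8, 214.4, 91.0, 84.5])]
detent []
top [[372.8, 0.0, 319.8], [0.0, 372.8, 191.7], [0.0, 0.0, 1.0]] -0.07160550127674035 [[-0.0286, -0.9995, -0.01, 0.0518], [0.9831, -0.0299, 0.1805, -0.5624], [-0.1808, -0.0046, 0.9835, -1.1381], [0.0, 0.0, 0.0, 1.0]]
shaker [(0.97, [292.9, 199.6, 110.6, 93.6]), (0.16, [455.1, 202.8, 21.6, 21.5])]
battery [(0.94, [403.0, 179.0, 24.0, 28.6])]
start_top [(0.63, [322.3, 229.8, 11.6, 9.4])]
jar0 [(0.89, [451.4, 204.3, 27.7, 20.4]), (0.76, [414.0, 224.3, 26.7, 16.5]), (0.76, [368.2, 224.3, 20.9, 22.6]), (0.72, [375.0, 186.8, 20.3, 24.4])]
cap0_top [(0.62, [456.2, 202.4, 20.9, 20.4]), (0.56, [322.1, 229.1, 9.2, 8.1])]
wash_bottle [(0.89, [361.1, 134.2, 20.4, 32.4])]
slide_tray [(0.65, [198.8, 256.4, 60.2, 41.9])]
tip_box [(0.61, [428.7, 145.8, 41.2, 32.1])]
detent [(0.6, [256.4, 186.4, 5.3, 0.1])]
1.0 [ 0.24805189 -0.49090802  0.2483048 ] [ 1.79997394e+02 -2.04823636e-04  2.68072013e+01]
```

View pics/top0.png

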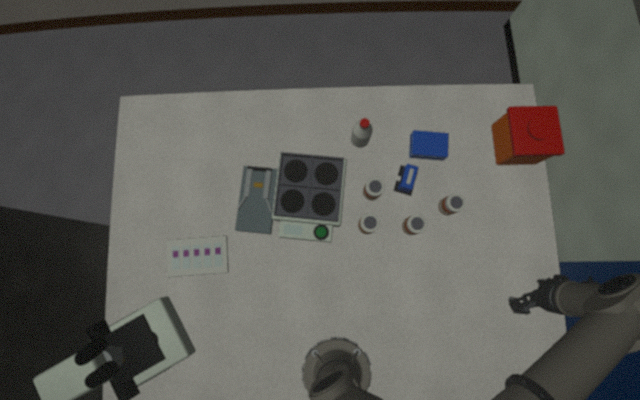

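View pics/side0.png

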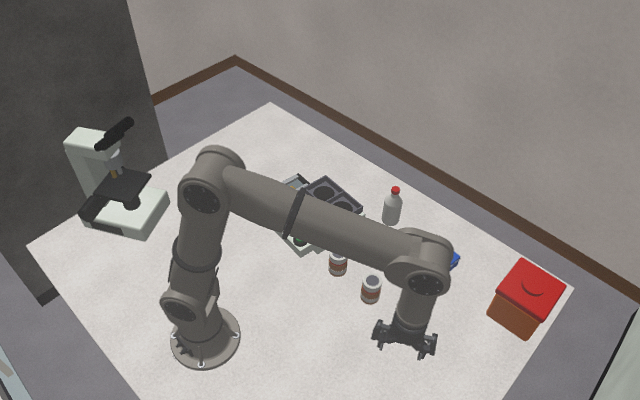

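```bash
python3 -c "
import cv2
a=cv2.imread('pics/top0.png')[110:300,210:480];cv2.imwrite('pics/top0z.png',cv2.resize(a,None,fx=2.95,fy=2.95,interpolation=2))
a=cv2.imread('pics/side0.png')[150:330,260:440];cv2.imwrite('pics/side0z.png',cv2.resize(a,None,fx=3.3,fy=3.3,interpolation=2))"
```

```text
(no output)
```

View pics/top0z.png

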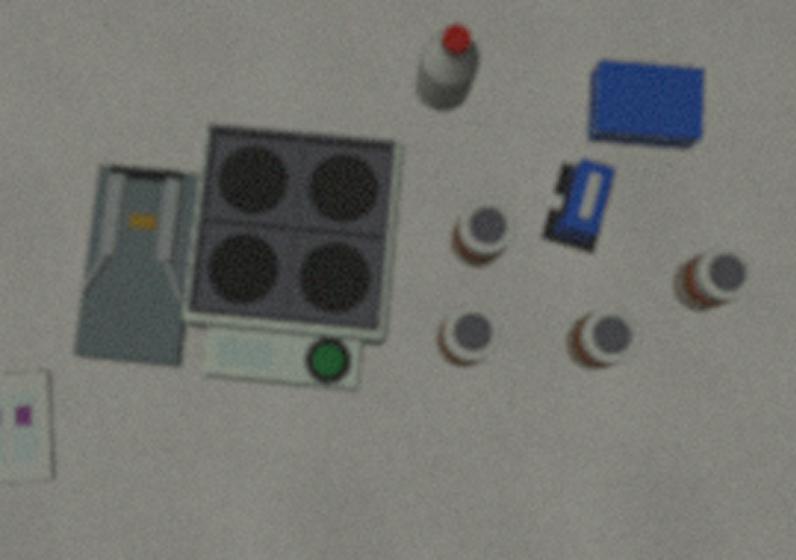

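View pics/side0z.png

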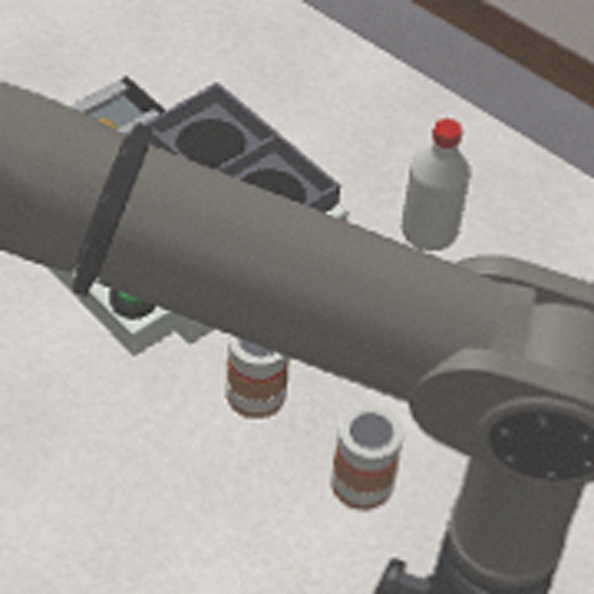

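```bash
python3 - <<'E'
from h import *
q=list(robot.current_joint_positions()); q[0]=-62
robot.move_j(q)
for c in ('side','top'):
    snap(c,c+'1')
    for l in ['shaker','battery','start_top','jar0','cap0_top']:
        print(c,l,[(round(d['p'],2),np.round(d['rect'],1).tolist()) for d in recognise(l,c)])
print(robot.current_time_s(),robot.current_tool_pos())
a=cv2.imread('pics/top1.png')[150:215,350:450];cv2.imwrite('pics/top1z.png',cv2.resize(a,None,fx=7.5,fy=7.5,interpolation=2))
a=cv2.imread('pics/side1.png')[150:330,240:480];cv2.imwrite('pics/side1z.png',cv2.resize(a,None,fx=3.3,fy=3.3,interpolation=2))
E
```

```text
side shaker [(0.7, [307.3, 214.8, 116.4, 85.1])]
side battery [(0.95, [396.2, 264.1, 29.4, 33.3]), (0.36, [308.4, 214.8, 116.9, 82.5])]
side start_top [(0.47, [299.8, 238.8, 9.4, 12.3])]
side jar0 [(0.95, [336.9, 262.7, 17.5, 27.8]), (0.81, [363.0, 244.6, 20.0, 31.1]), (0.69, [374.1, 289.4, 18.9, 31.3]), (0.67, [417.3, 300.8, 28.2, 33.7]), (0.61, [339.5, 252.0, 21.0, 19.4])]
side cap0_top [(0.71, [417.0, 292.6, 20.2, 23.3]), (0.55, [366.2, 240.1, 20.8, 19.4])]
top shaker [(0.93, [292.1, 198.6, 111.1, 90.4])]
top battery [(0.66, [405.5, 178.7, 22.0, 28.6])]
top start_top [(0.66, [322.2, 230.6, 11.0, 9.8]), (0.64, [414.2, 225.8, 27.1, 19.4]), (0.61, [417.4, 224.1, 20.5, 19.4]), (0.35, [453.4, 201.1, 19.4, 17.4])]
top jar0 [(0.76, [412.9, 223.6, 28.5, 19.0]), (0.73, [452.4, 204.4, 27.9, 22.9]), (0.56, [368.6, 225.1, 19.0, 22.1])]
top cap0_top [(0.84, [454.5, 201.8, 24.3, 20.7]), (0.5, [291.6, 198.6, 109.0, 89.5]), (0.5, [373.6, 187.0, 20.9, 25.2])]
4.9667 [0.2781664  0.47450314 0.2483149 ]
```

View pics/top1z.png

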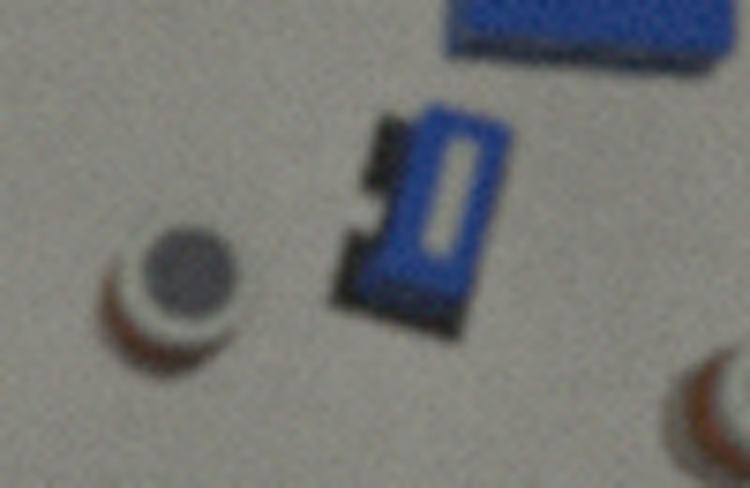

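View pics/side1z.png

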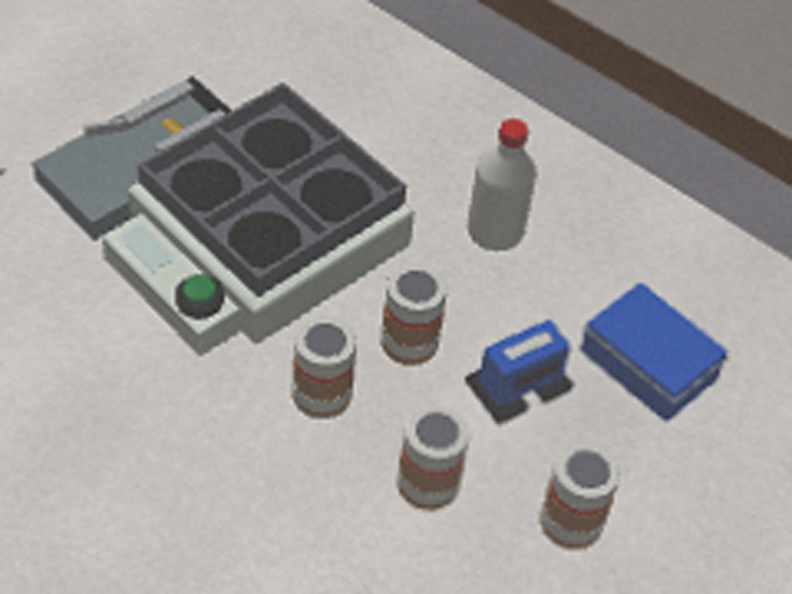

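View pics/top1.png

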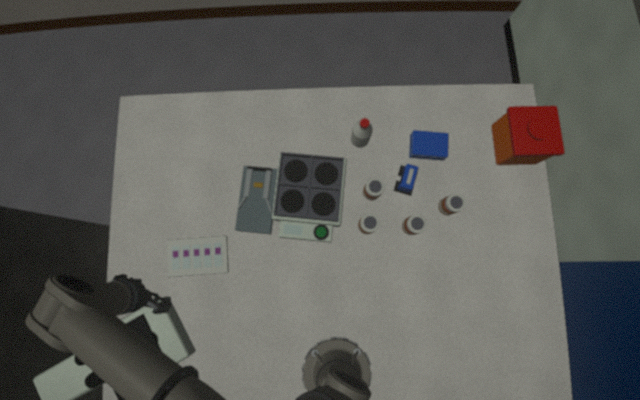

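```bash
cat >> h.py <<'E'
from scipy import ndimage
def avg(cam,n=4):
    im=np.mean([vision.grab_frame(cam).astype(float) for _ in range(n)],0); return im
def project(cam,P):
    k=vision.calibration(cam); P=np.atleast_2d(P); c=P@k['extrinsics'][:3,:3].T+k['extrinsics'][:3,3]
    c=c*[1,-1,-1]
    return cv2.projectPoints(c,np.zeros(3),np.zeros(3),np.array(k['mtx'],float),np.array([k['k1'],0,0,0.]))[0][:,0]
def backproj(cam,uv,z):
    k=vision.calibration(cam); E=np.array(k['extrinsics'])
    n=cv2.undistortPoints(np.array(uv,float).reshape(-1,1,2),np.array(k['mtx'],float),np.array([k['k1'],0,0,0.]))[:,0]
    d=np.c_[n[:,0],-n[:,1],-np.ones(len(n))]@E[:3,:3]
    C=-E[:3,:3].T@E[:3,3]
    return C+d*((z-C[2])/d[:,2:])
E
python3 - <<'E'
from h import *
for c in ('side','top'):
    im=avg(c); np.save(f'{c}1.npy',im)
T=np.load('top1.npy');S=np.load('side1.npy')
print('top jar',np.round(T[182:196,362:386].mean(2)).astype(int))
print('side jar',np.round(S[234:250,356:374].mean(2)).astype(int))
print('cup',np.round(T[165:180,282:312].mean(2)).astype(int))
E
```

```text
top jar [[129 130 131 127 126 129 127 119  96  80  68  69  64  65  68  69  72  84
  104 119 126 127 130 131]
 [128 129 127 122 123 128 121 106  86  67  67  68  69  68  65  66  65  73
   89 113 125 127 126 129]
 [128 128 121 113 121 127 121  96  76  64  64  69  69  67  68  65  67  67
   80 103 121 124 125 129]
 [131 126 112 107 116 125 116  90  70  66  66  66  67  68  68  66  68  68
   74  97 119 123 125 127]
 [128 120 101 103 117 125 115  91  71  68  66  70  65  68  68  65  68  66
   70  94 115 125 124 126]
 [127 109  89  97 119 126 119  94  73  66  69  69  68  68  69  68  67  66
   74  94 118 122 125 126]
 [123 104  81  92 117 129 124 103  79  68  66  68  67  67  68  66  67  66
   76 102 120 125 123 127]
 [121  97  75  86 109 125 126 108  88  72  68  64  67  66  66  67  65  72
   92 111 123 124 123 127]
 [117  93  71  74  98 121 126 118 101  82  73  67  67  66  66  68  72  84
  103 119 125 124 125 129]
 [114  91  69  63  85 107 124 125 119 101  86  80  77  72  72  76  87 102
  117 124 124 122 124 130]
 [113  94  70  59  75  94 111 124 126 120 113 106  96  92  96 100 111 122
  123 12
[... 2262 characters left out ...]
7 32 32 35 30
  35 51 62 63 65 62]
 [65 63 48 40 33 32 32 33 33 34 36 34 34 32 32 32 36 32 32 32 31 33 34 36
  38 50 64 63 63 59]
 [65 63 53 40 35 32 32 36 33 33 32 34 34 35 35 34 30 33 35 34 32 32 32 32
  43 56 65 66 64 61]
 [68 65 56 44 35 34 30 32 30 37 31 34 36 35 36 33 32 33 34 33 36 36 35 35
  48 59 67 63 63 62]
 [66 64 62 50 38 33 33 30 33 32 31 35 34 33 33 36 32 35 33 32 32 27 33 43
  51 63 68 66 60 58]
 [66 67 66 56 46 37 34 31 33 35 34 32 32 34 34 29 32 32 30 34 32 34 38 46
  59 65 64 65 61 59]
 [66 68 66 60 56 45 37 32 32 35 31 32 33 33 35 34 32 35 32 30 32 38 47 60
  64 66 65 65 62 62]
 [66 70 68 67 59 50 47 37 35 32 32 36 35 32 31 30 32 34 34 33 39 49 56 64
  65 64 68 62 62 60]]
```

```bash
cat >> h.py <<'E'
def blob(g,seed,lo,hi,r=24):
    """soft centroid: weight 1 below lo to 0 above hi, connected to seed"""
    u,v=int(round(seed[0])),int(round(seed[1]))
    w=np.clip((hi-g)/(hi-lo),0,1); lab,_=ndimage.label(g<(lo+hi)/2)
    l=lab[v,u]
    if l==0: return None
    m=ndimage.binary_dilation(lab==l)
    w=w*m; yy,xx=np.mgrid[:g.shape[0],:g.shape[1]]
    return np.array([(w*xx).sum()/w.sum(),(w*yy).sum()/w.sum()]),w.sum()
from scipy.optimize import least_squares
def tri(uvs,z=None):
    """uvs {cam:uv}; z fixed or free"""
    f=lambda p:np.concatenate([project(c,[p[0],p[1],p[2] if z is None else z])[0]-uv for c,uv in uvs.items()])
    r=least_squares(f,[0.5,0,0.1] if z is None else [0.5,0]); return r.x,r.fun
E
python3 - <<'E'
from h import *
T=np.load('top1.npy').mean(2);S=np.load('side1.npy').mean(2)
jt=[(373.5,187),(369,222),(416,223),(455,202)]
js=[(365,237),(338,253),(372,280),(417,292)]
for a,b in zip(jt,js):
    t,s=blob(T,a,70,123),blob(S,b,106,185)
    print(t,s)
    for z in (.084,.094): print(z,*[np.round(x*1000 if i==0 else x,2) for i,x in enumerate(tri({'top':t[0],'side':s[0]},z))], backproj('top',t[0],z)[0].round(4),backproj('side',s[0],z)[0].round(4))
    print(tri({'top':t[0],'side':s[0]})[0].round(4))
print('cups')
for s in [(296,171),(326,174),(292,201),(323,204)]:
    b=blob(T,s,36,64); print(b, backproj('top',b[0],0.071).round(4))
for s in [(302,205),(324,193),(342,209),(320,222)]:
    for th in ((45,75),):
        b=blob(S,s,*th); print(b, b and backproj('side',b[0],0.071).round(4), S[s[1],s[0]])
E
```

```text
(array([374.9326263, 185.9758489]), np.float64(119.79088050314463)) (array([365.91476625, 236.30858145]), np.float64(94.45358649789029))
0.084 [ 572.11 -134.39] [-0.89 -0.45  0.31  1.27] [ 0.5706 -0.1371  0.084 ] [ 0.5755 -0.1302  0.084 ]
0.094 [ 568.59 -135.27] [-0.11  0.02  0.1   0.08] [ 0.5686 -0.1356  0.094 ] [ 0.5686 -0.1348  0.094 ]
[ 0.5683 -0.1353  0.0949]
(array([369.84626056, 222.09497505]), np.float64(123.53459119496856)) (array([338.2293092 , 252.58036862]), np.float64(101.75949367088607))
0.084 [ 459.85 -112.91] [-0.82 -0.38  0.3   1.11] [ 0.4586 -0.1154  0.084 ] [ 0.4625 -0.1093  0.084 ]
0.094 [ 457.17 -114.  ] [-0.02  0.16  0.13 -0.12] [ 0.4576 -0.1141  0.094 ] [ 0.4565 -0.114   0.094 ]
[ 0.4574 -0.1139  0.0932]
(array([417.07474161, 223.10003309]), np.float64(123.52830188679246)) (array([372.09375549, 280.12896695]), np.float64(114.10864978902953))
0.084 [ 452.65 -257.49] [-0.92 -0.54  0.23  1.23] [ 0.4509 -0.2602  0.084 ] [ 0.4557 -0.2541  0.084 ]
0.094 [ 449.89 -257.66] [ 0.01  0.03  0.02 -0.04] [ 0.45   -0.2576  0.094 ] [ 0.4497 -0.2577  0.094 ]
[ 0.45   -0.2577  0.0938]
(array([456.13832005, 201.91715047]), np.float64(119.16352201257862)) (array([417.73570741, 291.82265971]), np.float64(119.43354430379746))
0.084 [ 514.61 -384.37] [-1.03 -0.61  0.24  1.31] [ 0.5126 -0.3874  0.084 ] [ 0.5179 -0.3811  0.084 ]
0.094 [ 511.28 -383.7 ] [-0.03 -0.04 -0.01  0.06] [ 0.5112 -0.3838  0.094 ] [ 0.5115 -0.3836  0.094 ]
[ 0.5112 -0.3837  0.0944]
cups
(array([295.45550604, 170.60830817]), np.float64(422.7767857142858)) [[0.6305 0.1103 0.071 ]]
(array([325.9439523 , 173.38768666]), np.float64(423.32142857142856)) [[0.6184 0.0138 0.071 ]]
(array([292.00362058, 200.67927938]), np.float64(443.06845238095235)) [[0.5342 0.1227 0.071 ]]
(array([322.98350643, 203.63670102]), np.float64(445.88095238095235)) [[0.522  0.0261 0.071 ]]
None None 62.916666666666664
None None 62.5
None None 62.833333333333336
None None 63.5
```

```bash
cat >> h.py <<'E'
from scipy.optimize import minimize
def bluemask(im,roi):
    u0,v0,u1,v1=roi; g=im[v0:v1,u0:u1]
    w=g[...,2]-g[...,0]
    return w
def hullmask(cam,P,roi,ss=8):
    u0,v0,u1,v1=roi; p=(project(cam,P)-[u0,v0]+0.5)*ss-0.5
    m=np.zeros(((v1-v0)*ss,(u1-u0)*ss),np.uint8)
    cv2.fillConvexPoly(m,cv2.convexHull(p.round().astype(np.int32)),1)
    return cv2.resize(m.astype(np.float32),(u1-u0,v1-v0),interpolation=cv2.INTER_AREA)
def boxpts(x,y,yaw,lx,ly,z0,z1):
    c,s=np.cos(yaw),np.sin(yaw)
    return np.array([[x+c*a*lx/2-s*b*ly/2,y+s*a*lx/2+c*b*ly/2,z] for a in(-1,1) for b in(-1,1) for z in(z0,z1)])
def fit_battery(masks,rois,x0,zb=0.0):
    def cost(p):
        return sum(((hullmask(c,boxpts(p[0],p[1],p[2],.08,.04,zb+.012,zb+.068),rois[c])-masks[c])**2).sum() for c in masks)
    best=None
    for dy in (-.3,0,.3):
        r=minimize(cost,[x0[0],x0[1],x0[2]+dy],method='Nelder-Mead',options=dict(initial_simplex=np.array([[x0[0],x0[1],x0[2]+dy]])+np.array([[0,0,0],[.01,0,0],[0,.01,0],[0,0,.15]]),xatol=1e-4,fatol=1e-3))
        if best is None or r.fun<best.fun: best=r
    return best
def bmask(im,roi,thr):
    w=bluemask(im,roi); m=(w>thr).astype(np.uint8)
    lab,n=ndimage.label(m); k=1+np.argmax(ndimage.sum(m,lab,range(1,n+1)))
    pts=np.argwhere(lab==k)[:,::-1].astype(np.int32)
    o=np.zeros_like(m); cv2.fillConvexPoly(o,cv2.convexHull(pts),1); return o.astype(float)
E
python3 - <<'E'
from h import *
T=np.load('top1.npy');S=np.load('side1.npy')
rois={'top':(388,160,428,200),'side':(378,243,416,280)}
wt=bluemask(T,rois['top']);ws=bluemask(S,rois['side']); print(np.percentile(wt,[5,50,90,99]),np.percentile(ws,[5,50,90,99]))
M={'top':bmask(T,rois['top'],25),'side':bmask(S,rois['side'],25)}
print(M['top'].sum(),M['side'].sum())
for cs in (('top','side'),('top',),('side',)):
    r=fit_battery({c:M[c] for c in cs},rois,[.58,-.24,-.2]); print(cs,r.x[:2].round(4),np.degrees(r.x[2]).round(1),r.fun)
for c,im in (('top',T),('side',S)):
    # green button, gold roller
    g=im[...,1]-np.maximum(im[...,0],im[...,2]); lab,n=ndimage.label(g>15)
    for i in range(1,n+1):
        if (lab==i).sum()>15: print(c,'green',np.array(ndimage.center_of_mass(g*(lab==i)))[::-1].round(2),(lab==i).sum())
    g=np.minimum(im[...,0],im[...,1])-im[...,2]; lab,n=ndimage.label(g>25)
    for i in range(1,n+1):
        cc=np.array(ndimage.center_of_mass(g*(lab==i)))[::-1]
        if (lab==i).sum()>5 and 200<cc[0]<330 and 150<cc[1]<250: print(c,'gold',cc.round(2),(lab==i).sum(),backproj(c,cc,.033))
a=T[155:245,228:348][:,:,::-1];cv2.imwrite('pics/shaker_t.png',cv2.resize(a,None,fx=6.5,fy=6.5,interpolation=2))
E
```

```text
[-9.    -6.75  59.025 82.25 ] [ -8.5    -6.     75.125 106.25 ]
383.0 484.0
('top', 'side') [ 0.6042 -0.2508] -18.1 54.26806640625
('top',) [ 0.6037 -0.2516] -21.5 27.440673828125
('side',) [ 0.6042 -0.2502] -15.4 17.19970703125
top green [320.63 231.47] 101
top gold [257.92 184.57] 38 [[0.59689498 0.23639929 0.033     ]]
side green [299.86 236.76] 67
side gold [291.77 187.73] 20 [[0.59845199 0.24295598 0.033     ]][ WARN:0@2.713] global loadsave.cpp:1063 imwrite_ Unsupported depth image for selected encoder is fallbacked to CV_8U.
```

View pics/shaker_t.png

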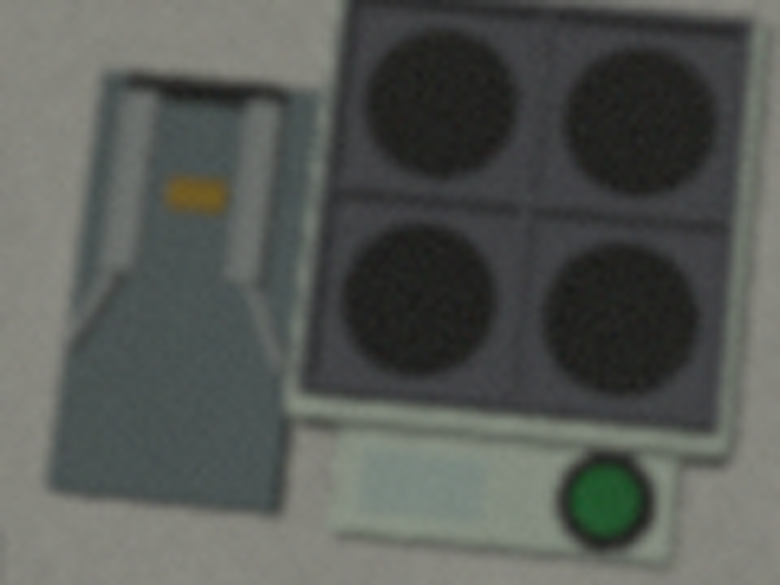

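```bash
cat >> h.py <<'E'
SH=np.array([.5763,.0682]); SY=-7.25
def shk(x,y):
    a=np.radians(SY); return SH+np.array([np.cos(a)*x-np.sin(a)*y,np.sin(a)*x+np.cos(a)*y])
HOME=shk(0,.170)
def D(yaw): return [180,0,yaw]
E
python3 - <<'E'
from h import *
print(tri({'top':np.array([320.63,231.47]),'side':np.array([299.86,236.76])}))
fingers.gripper_to(.85,60)
yaw=-17
robot.move_to([.604,-.251,.16],D(yaw))
print(robot.current_time_s(),robot.current_joint_positions().round(0) if hasattr(robot.current_joint_positions(),'round') else robot.current_joint_positions())
print(robot.line_to([.604,-.251,.046],velocity=.12,f_stop=15))
fingers.gripper_to(0,60)
print(robot.current_finger_gap(),robot.current_contact_force(),robot.current_tool_pos(),robot.current_time_s())
robot.line_to([.604,-.251,.2],velocity=.15)
print(robot.current_finger_gap(),robot.current_contact_force())
snap('top','g1');snap('side','g1s')
a=np.vstack([cv2.imread('pics/g1.png')[110:250,220:480],cv2.imread('pics/g1s.png')[150:330,230:490]]);cv2.imwrite('pics/g1c.png',cv2.resize(a,None,fx=1.8,fy=1.8))
E
```

```text
(array([0.43578839, 0.03630328, 0.06305928]), array([-0.09210308,  0.11549428,  0.15782336, -0.01733648]))
8.475 [ -8.  41.  50.  77. -31.  76. -64.]
False
0.4607262318192676 [ 0.80379486 -0.87512898  3.82411182] [ 0.60458217 -0.25211264  0.04721735] 9.9667
0.4580764258771426 [-0.66677713  0.73212776 -5.2842515 ]
```

View pics/g1c.png

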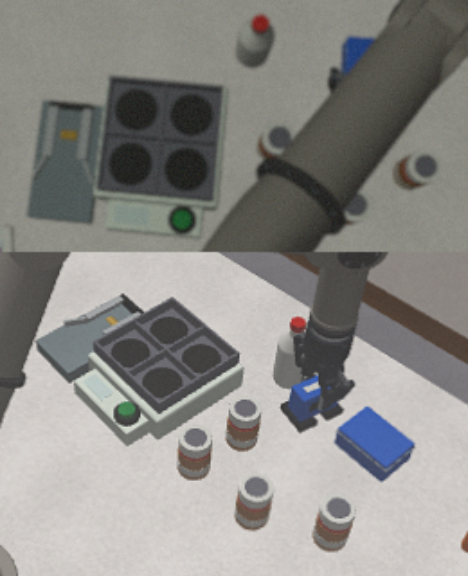

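```bash
python3 - <<'E'
from h import *
p=shk(-.105,.170); print(p,HOME)
robot.line_to([.604,-.251,.25],velocity=.2)
robot.move_to([p[0],p[1],.22],D(SY))
print(robot.current_joint_positions())
robot.line_to([p[0],p[1],.11],velocity=.15)
print(robot.line_to([p[0],p[1],.070],velocity=.04,f_stop=5), robot.current_tool_pos(),robot.current_contact_force())
fingers.gripper_to(.72)
robot.line_to([p[0],p[1],.18],velocity=.2)
q=shk(-.32,.17)
robot.move_to([q[0],q[1],.2],D(SY))
print(robot.current_time_s())
for c in ('top','side'): np.save(c+'2.npy',avg(c,2))
a=np.vstack([np.load('top2.npy')[140:280,220:480],np.load('side2.npy')[150:330,230:490]])[:,:,::-1].astype(np.uint8);cv2.imwrite('pics/g2c.png',cv2.resize(a,None,fx=1.8,fy=1.8))
E
```

```text
[0.49359331 0.25009173] [0.59775382 0.23684084]
[ -66.62998547   25.82889746   54.17841158   90.22430855  -21.39129469
   74.96152692 -106.9885167 ]
True [0.49301916 0.25002987 0.07716059] [-1.25023647  0.58777823  4.42517256]
17.05
```

View pics/g2c.png

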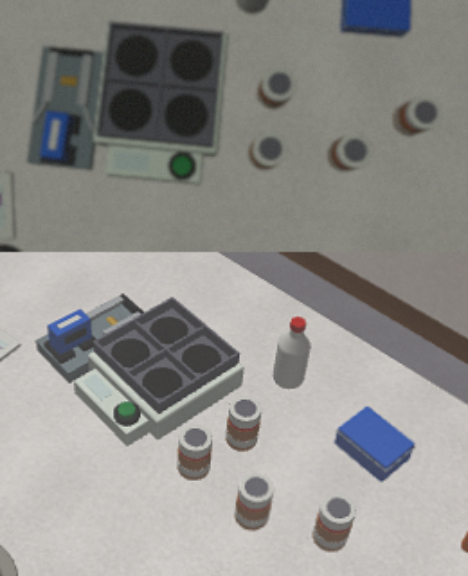

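```bash
python3 - <<'E'
from h import *
fingers.gripper_to(0,60)
z=.073
a=shk(-.178,.170); robot.line_to([*a,.15],velocity=.2); robot.line_to([*a,z],velocity=.12)
b=shk(-.085,.170); r=robot.line_to([*b,z],velocity=.08,f_stop=20); print(r,robot.current_tool_pos(),robot.current_contact_force())
b=shk(-.044,.170); r=robot.line_to([*b,z],velocity=.03,f_stop=22); t=robot.current_tool_pos(); print(r,t,robot.current_contact_force())
print('tcp dist from home',np.linalg.norm(np.array(t[:2])-HOME),robot.current_time_s())
a=shk(-.20,.170); robot.line_to([*a,z],velocity=.2); robot.line_to([*a,.2],velocity=.25)
for c in ('top','side'): np.save(c+'3.npy',avg(c,2))
T=np.load('top3.npy');S=np.load('side3.npy')
i=np.hstack([cv2.resize(T[150:250,225:325],None,fx=4,fy=4,interpolation=2),cv2.resize(S[160:260,225:325],None,fx=4,fy=4,interpolation=2)])[:,:,::-1].clip(0,255).astype(np.uint8);cv2.imwrite('pics/g3c.png',i)
E
```

```text
False [0.51351105 0.24740415 0.0729579 ] [-2.01524114  0.86366722 -1.08260183]
True [0.51261081 0.24821221 0.07138031] [-2.05919349  0.50340395  0.07028783]
tcp dist from home 0.08589902009387462 21.4167
```

View pics/g3c.png

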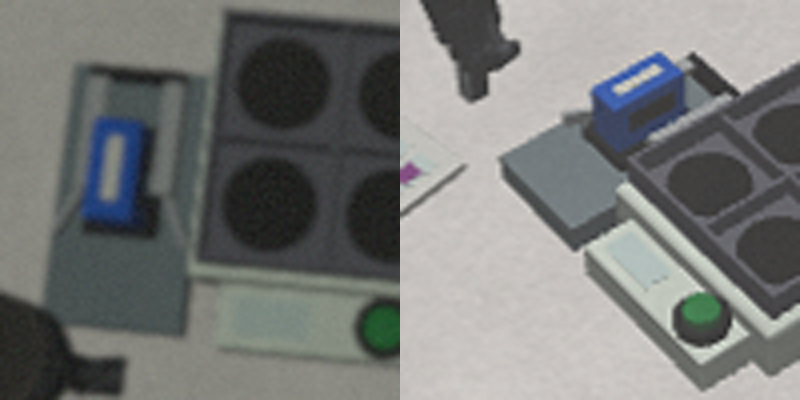

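```bash
python3 - <<'E'
from h import *
z=.070
a=shk(-.11,.170); robot.line_to([*shk(-.2,.17),z],velocity=.2); robot.line_to([*a,z],velocity=.1); 
print(robot.current_contact_force())
for x in (-.09,-.085,-.08,-.07,-.06,-.053,-.05,-.047,-.044):
    r=robot.line_to([*shk(x,.17),z],velocity=.03,f_stop=30); t=robot.current_tool_pos(); print(x,r,np.round(t,4),np.round(robot.current_contact_force(),1),np.linalg.norm(np.array(t[:2])-HOME).round(4))
    if r: break
print(robot.current_time_s())
a=shk(-.20,.170); robot.line_to([*a,z],velocity=.2); robot.line_to([*a,.2],velocity=.25)
for c in ('top','side'): np.save(c+'3.npy',avg(c,2))
T=np.load('top3.npy');S=np.load('side3.npy')
i=np.hstack([cv2.resize(T[150:250,225:325],None,fx=4,fy=4,interpolation=2),cv2.resize(S[160:260,225:325],None,fx=4,fy=4,interpolation=2)])[:,:,::-1].clip(0,255).astype(np.uint8);cv2.imwrite('pics/g4c.png',i)
E
```

```text
[-0.2870534   0.05030489 -0.33196554]
-0.09 False [0.5084 0.2481 0.0699] [0.2 0.4 0.9] 0.09
-0.085 False [0.5125 0.2478 0.0696] [-3.3  0.4  1.9] 0.086
-0.08 False [0.5184 0.2471 0.0699] [-2.9  1.2  1.1] 0.0801
-0.07 False [0.5287 0.2457 0.07  ] [-2.2  0.2  0.8] 0.0696
-0.06 False [0.5389 0.2439 0.07  ] [-1.1 -0.1 -0.4] 0.0592
-0.053 False [0.5456 0.2434 0.0698] [-1.6  0.2 -0.4] 0.0526
-0.05 False [0.546  0.2436 0.0696] [-6.4  0.9  2.6] 0.0522
-0.047 False [0.5463 0.2439 0.0692] [-10.5   0.7   4.8] 0.052
-0.044 False [0.5472 0.2443 0.069 ] [-16.2   0.6   7.4] 0.0511
28.3917
```

View pics/g4c.png

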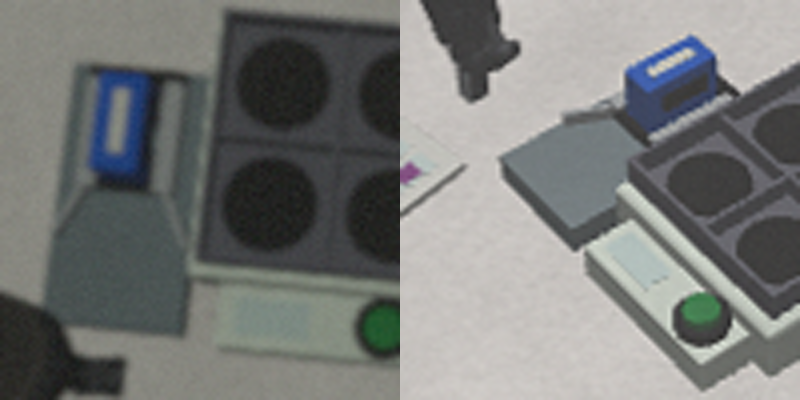

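```bash
cat >> h.py <<'E'
def jar(p,cup,zc=.094):
    c=shk(*cup); 
    fingers.gripper_to(1.0,60)
    robot.move_to([p[0],p[1],.26],D(SY))
    r=robot.line_to([p[0],p[1],zc-.008],velocity=.15,f_stop=15)
    fingers.gripper_to(0,60)
    print('grip',r,robot.current_finger_gap(),np.round(robot.current_tool_pos(),4))
    robot.line_to([p[0],p[1],.29],velocity=.2)
    print('lift',robot.current_finger_gap(),np.round(robot.current_contact_force(),1))
    robot.move_to([*c,.29],D(SY))
    robot.line_to([*c,.170],velocity=.15)
    r=robot.line_to([*c,.140],velocity=.04,f_stop=24)
    t=robot.current_tool_pos();print('press',r,np.round(t,4),(np.array(t[:2])-c).round(4),np.round(robot.current_contact_force(),1))
    robot.line_to([*c,t[2]+.001],velocity=.05)
    fingers.gripper_to(.9)
    robot.line_to([*c,.26],velocity=.25)
    print('t',robot.current_time_s())
E
python3 - <<'E'
from h import *
T=np.load('top3.npy').mean(2);S=np.load('side3.npy').mean(2)
for a,b in zip([(374,187),(369,222),(416,223),(455,202)],[(365,237),(338,253),(372,280),(417,292)]):
    t,s=blob(T,a,70,123),blob(S,b,106,185); print(tri({'top':t[0],'side':s[0]})[0].round(4))
jar((.5686,-.1353),(.049,.049))
q=list(robot.current_joint_positions()); 
robot.move_j([q[0]-45]+q[1:])
for c in ('top','side'): snap(c,'j1'+c)
a=np.vstack([cv2.imread('pics/j1top.png')[140:280,220:480],cv2.imread('pics/j1side.png')[150:330,230:490]]);cv2.imwrite('pics/j1.png',cv2.resize(a,None,fx=1.8,fy=1.8))
E
```

```text
[ 0.5683 -0.1353  0.0949]
[ 0.4574 -0.114   0.0933]
[ 0.4499 -0.2576  0.0937]
[ 0.5112 -0.3837  0.0942]
grip False 0.6675750251499761 [ 0.5691 -0.1359  0.0869]
lift 0.6657282364160967 [-0.1  0.8 -2.9]
press True [0.6317 0.1102 0.1506] [ 0.0006 -0.0004] [-0.4 -0.1  4.7]
t 39.0917
```

View pics/j1.png

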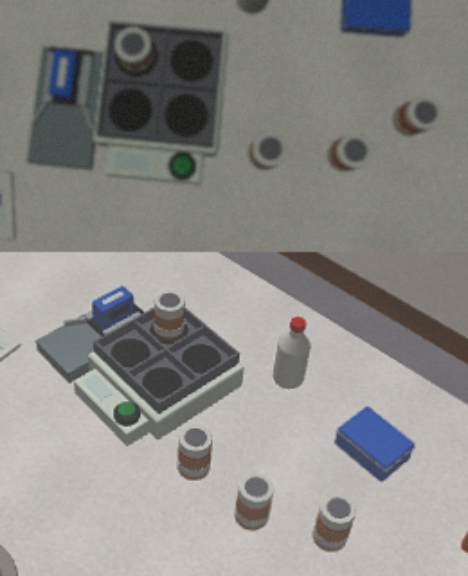

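```bash
cat >> h.py <<'E'
def press(cup):
    c=shk(*cup); fingers.gripper_to(0,60)
    robot.line_to([*c,.19],velocity=.15)
    r=robot.line_to([*c,.164],velocity=.03,f_stop=28)
    print('press2',r,np.round(robot.current_tool_pos(),4),np.round(robot.current_contact_force(),1))
    robot.line_to([*c,.26],velocity=.25)
E
python3 - <<'E'
from h import *
S=cv2.imread('pics/j1side.png'); cv2.imwrite('pics/j1z.png',cv2.resize(S[165:215,295:345],None,fx=10,fy=10,interpolation=2))
fingers.gripper_to(0); robot.move_to([*shk(.049,.049),.26],D(SY))
press((.049,.049))
q=list(robot.current_joint_positions()); 
jar((.4573,-.1140),(-.049,.049)); press((-.049,.049))
q=list(robot.current_joint_positions()); 
robot.move_j([q[0]-50]+q[1:])
print(robot.current_time_s())
for c in ('top','side'): snap(c,'j2'+c)
a=np.vstack([cv2.imread('pics/j2top.png')[140:280,220:480],cv2.imread('pics/j2side.png')[150:330,230:490]]);cv2.imwrite('pics/j2.png',cv2.resize(a,None,fx=1.8,fy=1.8))
E
```

```text
press2 True [0.6312 0.1105 0.1722] [-1.3  0.5  5.7]
grip False 0.6676290635260727 [ 0.4579 -0.1144  0.0867]
lift 0.6659390418943972 [ 0.1  0.2 -3.7]
press True [0.5345 0.1227 0.1515] [ 0.0006 -0.0003] [-1.2 -0.   6.4]
t 53.8917
press2 True [0.5341 0.123  0.1722] [-1.7 -0.9  6. ]
58.075
```

View pics/j1z.png

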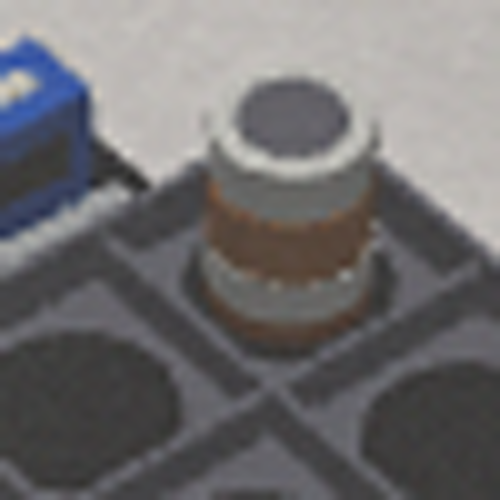

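View pics/j2.png

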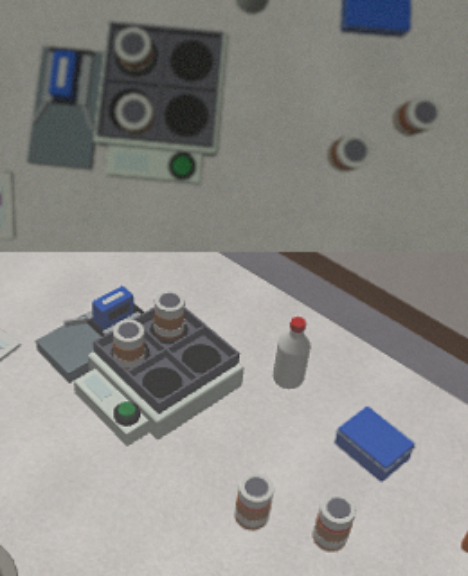

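```bash
cat >> h.py <<'E'
def caps(T,S,seeds):
    out=[]
    for a,b in seeds:
        t,s=blob(T,a,70,123),blob(S,b,106,185)
        out.append(tri({'top':t[0],'side':s[0]})[0] if t and s else None)
    return out
E
python3 - <<'E'
from h import *
T=avg('top',2).mean(2);S=avg('side',2).mean(2)
c=caps(T,S,[((416,223),(372,280)),((455,202),(417,292))]); print(c)
jar(c[1][:2],(.049,-.049)); press((.049,-.049))
q=list(robot.current_joint_positions()); 
robot.move_j([q[0]-55]+q[1:])
print(robot.current_time_s())
for c in ('top','side'): snap(c,'j3'+c)
a=np.vstack([cv2.imread('pics/j3top.png')[140:280,220:480],cv2.imread('pics/j3side.png')[150:330,230:490]]);cv2.imwrite('pics/j3.png',cv2.resize(a,None,fx=1.8,fy=1.8))
E
```

```text
[array([ 0.44996248, -0.25761089,  0.0937099 ]), array([ 0.51111071, -0.38368106,  0.09448456])]
grip False 0.6660115439152485 [ 0.5114 -0.3845  0.087 ]
lift 0.6676766724903096 [-0.3  0.1 -1.8]
press True [0.6194 0.0129 0.1499] [ 0.0006 -0.0005] [-2.3  1.1  5.2]
t 69.4083
press2 True [0.6188 0.0133 0.1722] [-1.8  0.7  5.4]
73.9917
```

View pics/j3.png

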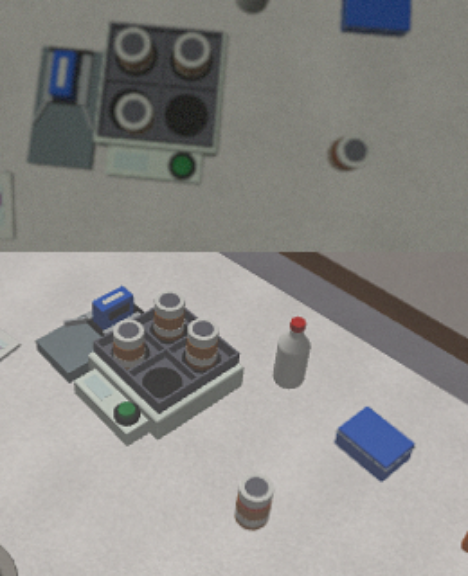

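```bash
python3 - <<'E'
from h import *
T=avg('top',2).mean(2);S=avg('side',2).mean(2)
c=caps(T,S,[((416,223),(372,280))]); print(c)
jar(c[0][:2],(-.049,-.049)); press((-.049,-.049))
q=list(robot.current_joint_positions()); 
robot.move_j([q[0]-60]+q[1:])
print(robot.current_time_s())
for c in ('top','side'): np.save(c+'4.npy',avg(c,4))
T=np.load('top4.npy');S=np.load('side4.npy')
i=np.hstack([cv2.resize(T[150:250,235:335],None,fx=4,fy=4,interpolation=2),cv2.resize(S[160:260,265:365],None,fx=4,fy=4,interpolation=2)])[:,:,::-1].clip(0,255).astype(np.uint8);cv2.imwrite('pics/j4.png',i)
E
```

```text
[array([ 0.44993082, -0.25767352,  0.09383566])]
grip False 0.6719722437344627 [ 0.4504 -0.2583  0.0868]
lift 0.6673686260569591 [ 0.5 -0.  -2.9]
press True [0.5222 0.0254 0.1504] [ 0.0007 -0.0004] [-2.7  0.8  7.6]
t 84.475
press2 True [0.5218 0.0257 0.1721] [-1.6  0.6  6.1]
88.85
```

View pics/j4.png

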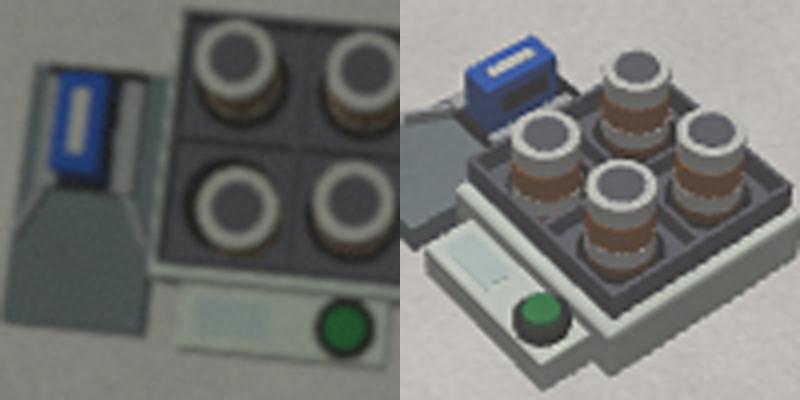

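```bash
python3 - <<'E'
from h import *
T=np.load('top4.npy');S=np.load('side4.npy')
for cup in [(.049,.049),(-.049,.049),(.049,-.049),(-.049,-.049)]:
    P=[*shk(*cup),.155]; t=project('top',P)[0]; s=project('side',P)[0]
    r=caps(T.mean(2),S.mean(2),[(t,s)])[0]; print(np.round(np.r_[r-P]*1000,1))
st=project('top',[*HOME,.098])[0]; ss=project('side',[*HOME,.098])[0]; print(st,ss)
R={}
M={}
for c,im,u in (('top',T,st),('side',S,ss)):
    r=(int(u[0]-20),int(u[1]-20),int(u[0]+20),int(u[1]+24)); R[c]=r; M[c]=bmask(im,r,25)
for cs in (('top','side'),('top',),('side',)):
    f=fit_battery({c:M[c] for c in cs},R,[*HOME,np.radians(SY)],zb=.03); d=f.x[:2]-HOME; a=np.radians(SY)
    print(cs,(d@np.array([[np.cos(a),-np.sin(a)],[np.sin(a),np.cos(a)]])*1000).round(1),np.degrees(f.x[2]).round(1),f.fun)
E
```

```text
[-2.3 -0.3  4.3]Traceback (most recent call last):
  File "<stdin>", line 5, in <module>
TypeError: unsupported operand type(s) for -: 'NoneType' and 'list'
```

```bash
python3 - <<'E'
from h import *
T=np.load('top4.npy');S=np.load('side4.npy')
for cup in [(.049,.049),(-.049,.049),(.049,-.049),(-.049,-.049)]:
    P=[*shk(*cup),.155]; t=project('top',P)[0]; s=project('side',P)[0]
    o={}
    for c,im,u,th in (('top',T,t,(72,118)),('side',S,s,(106,180))):
        g=im.mean(2); u0,v0=np.round(u).astype(int)-9; sub=g[v0:v0+19,u0:u0+19]
        # nearest dark component to centre
        b=blob(sub,(9,9),*th); o[c]=(b[0]+[u0,v0]) if b else None; print(c,np.round(u,1),o[c],b and b[1],sub[9,9])
    if all(v is not None for v in o.values()):
        print(np.round((tri(o)[0]-P)*1000,1), [tri(o,z)[1].round(2).tolist() for z in (.155,.165)])
st=project('top',[*HOME,.098])[0]; ss=project('side',[*HOME,.098])[0]
R={};M={}
for c,im,u in (('top',T,st),('side',S,ss)):
    r=(int(u[0]-20),int(u[1]-20),int(u[0]+20),int(u[1]+24)); R[c]=r; M[c]=bmask(im,r,25)
for cs in (('top','side'),('top',),('side',)):
    f=fit_battery({c:M[c] for c in cs},R,[*HOME,np.radians(SY)],zb=.03); d=f.x[:2]-HOME; a=np.radians(SY)
    print(cs,(d@np.array([[np.cos(a),-np.sin(a)],[np.sin(a),np.cos(a)]])*1000).round(1),np.degrees(f.x[2]).round(1),f.fun)
E
```

```text
top [293.2 163.7] [293.30409292 163.96917865] 131.0144927536232 64.91666666666667
side [324.3 176.9] [323.77360165 176.36144325] 74.875 100.5
[-2.3 -0.3  4.2] [[-0.34, -0.06, 0.23, 0.47], [0.27, 0.34, 0.06, -0.72]]
top [289.5 196.3] None None 111.58333333333333
side [302.  189.4] [300.96936509 192.99226196] 81.64301801801801 118.41666666666667
top [326.3 166.8] [326.25149228 167.04420423] 133.2336956521739 62.583333333333336
side [343.  192.7] [342.42802979 192.12453288] 82.56981981981983 100.75
[-2.1  0.3  4. ] [[-0.34, -0.08, 0.2, 0.47], [0.35, 0.34, -0.01, -0.77]]
top [323.1 199.5] [323.10049662 199.77450503] 137.5235507246377 64.66666666666667
side [320.4 206. ] [319.90341472 205.60547778] 88.6463963963964 101.08333333333333
[-1.7  0.2  3.3] [[-0.31, -0.06, 0.2, 0.4], [0.39, 0.43, 0.03, -0.89]]
('top', 'side') [2.7 4. ] -3.9 79.16357421875
('top',) [4.7 4.3] -2.6 54.9697265625
('side',) [2.2 4.7] -5.5 19.613525390625
```

```bash
python3 - <<'E'
from h import *
T=np.load('top4.npy');S=np.load('side4.npy');S0=np.load('side1.npy')
r=lambda im:im[...,0]-im[...,1]
for n,im,roi in (('before',S0,(330,240,380,310)),('after',S,(290,170,355,235))):
    x=r(im)[roi[1]:roi[3],roi[0]:roi[2]]; print(n,np.sort(x.ravel())[-12:].round(), (x>50).sum())
# push check
z=.070
fingers.gripper_to(0,60)
robot.move_to([*shk(-.2,.17),.2],D(SY)); robot.line_to([*shk(-.2,.17),z],velocity=.2); robot.line_to([*shk(-.07,.17),z],velocity=.12)
robot.pause(.3)
for x in (-.055,-.052,-.048,-.044,-.041):
    k=robot.line_to([*shk(x,.17),z],velocity=.03,f_stop=30); t=robot.current_tool_pos(); print(x,k,np.round(robot.current_contact_force(),1),np.linalg.norm(np.array(t[:2])-HOME).round(4))
    if k: break
robot.line_to([*shk(-.2,.17),z],velocity=.2); robot.line_to([*shk(-.2,.17),.22],velocity=.25)
print(robot.current_time_s())
for c in ('top','side'): np.save(c+'5.npy',avg(c,4))
T=np.load('top5.npy');S=np.load('side5.npy')
i=np.hstack([cv2.resize(T[155:215,240:300],None,fx=6.6,fy=6.6,interpolation=2),cv2.resize(S[160:220,275:335],None,fx=6.6,fy=6.6,interpolation=2)])[:,:,::-1].clip(0,255).astype(np.uint8);cv2.imwrite('pics/j5.png',i)
E
```

```text
before [43. 43. 43. 43. 44. 44. 44. 44. 44. 44. 48. 51.] 1
after [26. 26. 26. 26. 27. 27. 27. 27. 28. 29. 32. 33.] 0
-0.055 False [ 0.6 -0.6  1.5] 0.055
-0.052 False [-0.   0.4  0.1] 0.052
-0.048 False [-7.1  1.   2.2] 0.0516
-0.044 False [-14.2   2.    4.6] 0.0509
-0.041 False [-17.    1.6   6.5] 0.0505
96.2417
```

View pics/j5.png

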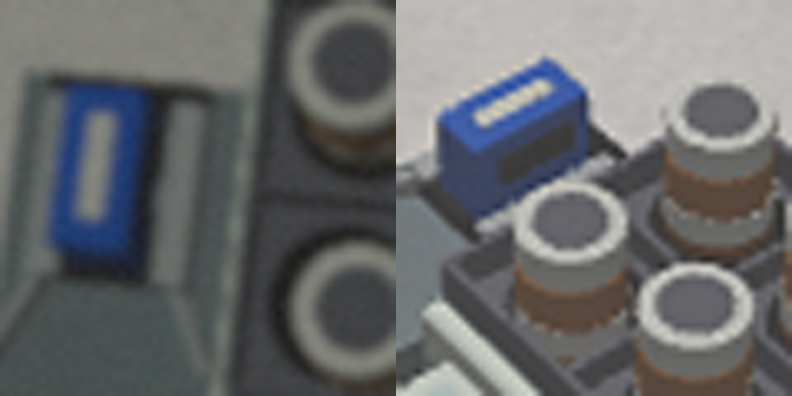

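```bash
python3 - <<'E'
from h import *
T=np.load('top5.npy').mean(2);S=np.load('side5.npy').mean(2)
# knocked jar: local discs
o={}
for c,g,seed,th in (('top',T,(293.5,200.5),(72,118)),('side',S,(301.5,193),(106,180))):
    u0,v0=np.round(seed).astype(int)-9; b=blob(g[v0:v0+19,u0:u0+19],(9,9),*th); o[c]=b[0]+[u0,v0]
p=tri(o)[0]; a=np.radians(SY); R=np.array([[np.cos(a),-np.sin(a)],[np.sin(a),np.cos(a)]])
print(o,p,'in shaker',(p[:2]-SH)@R, [tri(o,z)[1].round(2).tolist() for z in (.155,.165)])
jx=tuple((tri(o,.156)[0]-SH)@R)
robot.line_to([*shk(-.2,.17),.26],velocity=.25)
for cup in [jx,(.049,.049),(.049,-.049),(-.049,-.049)]:
    c=shk(*cup); robot.line_to([*c,.26],velocity=.25); robot.line_to([*c,.178],velocity=.15); robot.pause(.2)
    for z in (.172,.168,.164,.160):
        k=robot.line_to([*c,z],velocity=.02,f_stop=30)
        print(z,k,robot.current_tool_pos()[2].round(4),robot.current_contact_force()[2].round(1),end=' | ')
        if k: break
    print(); robot.line_to([*c,.26],velocity=.25)
print(robot.current_time_s())
E
```

```text
{'top': array([293.91984869, 201.37928473]), 'side': array([300.97115304, 192.99942946])} [0.51748962 0.11040959 0.15852658] in shaker [-0.063667    0.03445031] [[-0.33, -0.03, 0.24, 0.42], [0.31, 0.44, 0.11, -0.84]]
0.172 False 0.1722 1.4 | 0.168 True 0.1721 5.5 | 
0.172 False 0.1722 1.5 | 0.168 False 0.1721 16.8 | 0.164 False 0.172 30.9 | 0.16 False 0.172 45.4 | 
0.172 False 0.1722 1.1 | 0.168 False 0.1721 18.5 | 0.164 False 0.172 33.4 | 0.16 False 0.1719 48.1 | 
0.172 False 0.1722 2.6 | 0.168 True 0.1721 6.0 | 
109.6417
```

```bash
python3 - <<'E'
from h import *
b=[.4358,.0363]
robot.move_to([*b,.2],D(SY)); robot.line_to([*b,.095],velocity=.15); robot.pause(.3)
for z in (.084,.081,.079,.077,.075,.073,.071):
    k=robot.line_to([*b,z],velocity=.02,f_stop=25); print(z,k,robot.current_tool_pos()[2].round(4),robot.current_contact_force()[2].round(1))
    if k or robot.current_contact_force()[2]>18: break
robot.pause(.3)
robot.line_to([*b,.2],velocity=.15)
q=list(robot.current_joint_positions()); robot.move_j([q[0]-70]+q[1:])
print(robot.current_time_s())
for c in ('top','side'): np.save(c+'6.npy',avg(c,2))
T=np.load('top6.npy');S=np.load('side6.npy')
i=np.hstack([cv2.resize(T[130:260,220:350],None,fx=3,fy=3,interpolation=2),cv2.resize(S[150:280,250:380],None,fx=3,fy=3,interpolation=2)])[:,:,::-1].clip(0,255).astype(np.uint8);cv2.imwrite('pics/j6.png',i)
E
```

```text
0.084 False 0.084 0.8
0.081 False 0.0809 0.5
0.079 False 0.0791 2.1
0.077 False 0.0771 2.0
0.075 False 0.0751 3.5
0.073 False 0.0731 5.6
0.071 False 0.0728 22.2
116.675
```

View pics/j6.png

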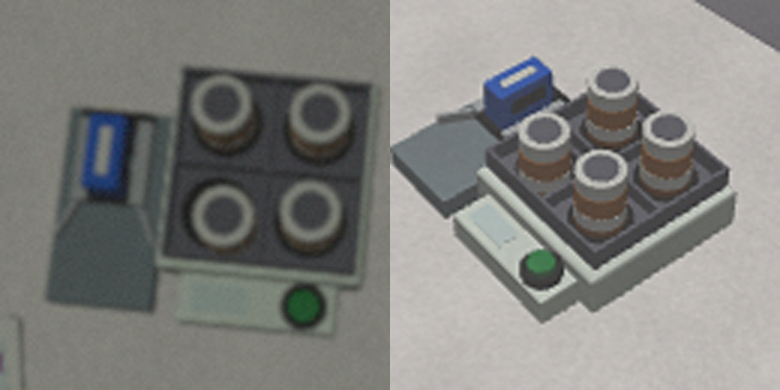

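```bash
python3 - <<'E'
from h import *
workorder.close_job(); print(robot.current_time_s())
E
```

```text
the job is handed in; nothing more can be done
the job is handed in; nothing more can be done
```

I finished every step of the task and handed the job in at about 117 s. No verdict was reported.

- **Battery:** I set it on the open deck and slid it in from behind. The first push stopped early on a force spike at the roller. The second ran on to a hard stop about where home should be. A third push, reaching 17 N, moved it less than 1.5 mm. I did not see or feel the click itself. A camera fit of the battery put it 2–5 mm off in x, about 4 mm off in y and about 3° off in yaw. That fit is rough, so I relied on the force stop and on the battery lying between the rails in the pictures.
- **Jars and caps:** All four jars stand upright, one to a cup, with no red visible. The fingers met a solid stop on every cap at the height expected for fully home (about 155 mm). Camera heights read 3–4 mm higher than that, which I put down to camera error. On the two caps I rechecked hardest, force reached 45–48 N with no further travel.
- **Knocked jar:** The jar in the −x, +y cup was shifted about 2 cm within its cup after I placed it. It stayed upright in its cup, so I left it there and pressed its cap again.
- **Start button:** I pressed it about 6 mm down, until it bottomed at 22 N, then released it. The arm was clear of everything at hand-in. I never moved the gripper onto the wash bottle, slide tray or tip box, but I did not measure their positions at the end.

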